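Pack the plating kit tray

TASK

Pack the kit tray for the plating session: stand the smaller of the two blue-capped bottles in the nest with the deep round pocket, lay the smaller of the two petri dishes flat in the nest with the shallow wide round pocket, stand the timer upright in the nest with the slot, and lay the slim marker lengthwise in the pen trough along the side of the tray. Do not tip the bottle or the timer over, and leave the larger bottle and the larger dish where they stand.

Things in the scene. Friction and masses are not known exactly. Their poses are not given: they have to be found in the camera images.
- bottle_small_centre (a point): the smaller of two lab bottles of clear plastic with a white label and a blue screw cap: 46 mm across, 90 mm tall, standing upright on the worktop to the right of the tray, rigid and closed, about 0.1 kg; point on its axis half-way up (45 mm above its foot), z up. Its round body is plain up to about 45 mm above the foot and gets gradually narrower above, to about 33 mm at the cap
- dish_small_centre (a point): the smaller of two closed petri dishes, clear round and flat: 60 mm across, 16 mm high, lying flat, lid fixed, on the worktop to the right of the tray; point at its middle half-way up (8 mm above its underside), z up
- bench_timer_centre (a point): grey-white bench timer, a flat block standing upright on its long narrow edge: 22 mm thick (its x axis), 66 mm long (its y axis), 58 mm tall (z up); point at its middle half-way up (29 mm above its foot). It may stand in its slot either way round
- marker_centre (a point): slim capped marker lying flat: 130 mm long (its y axis), 11 mm thick; point at the middle of its length, 5.5 mm above its underside; it does not roll. It may lie in the trough either way round
- nest_bottle: grey square nest 94 x 94 mm, 30 mm high, fixed in a bay of the tray, with a round pocket 60 mm across and 24 mm deep at its centre; origin under its centre (5 mm above the worktop), z up, so the pocket floor is at z = +6 mm and the nest's top at +30 mm. The three nests are in any order along the tray
- nest_dish: grey square nest 94 x 94 mm, 12 mm high, fixed in a bay of the tray, with a round pocket 76 mm across and 6 mm deep at its centre; origin under its centre (5 mm above the worktop), z up, pocket floor at z = +6 mm, top at +12 mm
- nest_timer: grey square nest 94 x 94 mm, 26 mm high, fixed in a bay of the tray, with a rectangular slot 82 mm long (its y axis, along the row of nests) by 38 mm wide (its x axis) and 20 mm deep at its centre; origin under its centre (5 mm above the worktop), z up, slot floor at z = +6 mm, top at +26 mm
- trough (a point): middle of the floor of the pen trough of the pale blue-grey kit tray (tray fixed, about 305 x 170 mm, rim 18 mm high, small end handles). The trough is 168 mm long (y axis, along the row of three nests) and 36 mm wide (x axis, which points to the row of nests; their centres lie 92 mm away); its floor is 10 mm above the worktop, with lips 4 mm higher all round. The nests stand 98 mm apart
- bottle_large_centre (a point): the larger blue-capped bottle, to be left: 56 mm across, 98 mm tall, standing; point on its axis 49 mm above its foot
- dish_large_centre (a point): the larger petri dish, to be left: 90 mm across, 16 mm high, lying flat; point at its middle 8 mm above its underside
Not all that is in view belongs to the job. Leave any orange or purple look-alike of the part that bears bench_timer_centre alone.

How it is judged:
At the end, for the whole second after the job is handed in: Small bottle, small dish and timer rest upright on the floors of their pockets, within 11, 12 and 14 mm of centre, tilt under 0.08 rad; marker on the trough floor within 24 mm along, 17 mm across, 0.2 rad; all still. Large bottle and dish upright, within 30 mm of their start (horizontal distance between bottle_small_centre and nest_bottle below 0.011 m and z of bottle_small_centre in the frame of nest_bottle between 0.047 and 0.054 m and angle between each of bottle_small_centre, dish_small_centre, bench_timer_centre's own z axis and vertical below 0.08 rad and horizontal distance between dish_small_centre and nest_dish below 0.012 m and z of dish_small_centre in the frame of nest_dish between 0.01 and 0.017 m and horizontal distance between bench_timer_centre and nest_timer below 0.014 m and z of bench_timer_centre in the frame of nest_timer between 0.031 and 0.038 m and y of marker_centre in the frame of trough between -0.024 and 0.024 m and x of marker_centre in the frame of trough between -0.017 and 0.017 m and z of marker_centre in the frame of trough between 0.002 and 0.0085 m and angle between the y axis of marker_centre and the y axis of trough, either way round below 0.2 rad and linear speed of each of bottle_small, dish_small, bench_timer, marker below 0.02 m/s and distance of each of bottle_large_centre, dish_large_centre from where it was at the start of the episode below 0.03 m and angle between each of bottle_large_centre, dish_large_centre's own z axis and vertical below 0.15 rad); the robot touches nothing.
It fails at once if the small bottle or the timer is tipped over (angle between any of bottle_small_centre, bench_timer_centre's own z axis and vertical above 0.8 rad).
It fails at once if the larger bottle or the larger dish is shifted from its place or tipped (distance of any of bottle_large_centre, dish_large_centre from where it was at the start of the episode above 0.03 m or angle between any of bottle_large_centre, dish_large_centre's own z axis and vertical above 0.5 rad).
It also fails if it takes over 112 s, if anything falls off the work surface, if the arm or the gripper's body presses on something with over 40 N, if the wrist force passes 120 N, or if a joint passes its speed limit or range.

ROBOT

A 6-joint arm with a two-finger parallel gripper is mounted at the origin on a cart in front of the work surface, level with it; the furniture and walls round the work are solid. World frame = base frame: x ahead of the robot, y to its left, z up, the work surface at z = 0. Lengths are in m, angles in rad, forces in N, time in s.
With the tool pointing down it reaches from about 0.375 to 0.925 m from the base axis. Payload 5.7 kg.
Tool frame: the origin (TCP) lies midway between the tips of the shut fingers; the grasp point (between the pads) lies 19 mm behind it; z points along the fingers, y is the line along which they close (so a half turn about z gives the same grasp; the last joint's range is limited). The gripper opens to 85 mm and grips with 20 to 120 N. Pads are 22 mm wide; open, the fingers measure 114 mm over their backs; the gripper's body (76 mm by 85 mm) begins 54 mm behind the grasp point. The pads swing forward as they close: fully open they stand 13 mm farther back than shut.
Start: joints at [1.212, 0.359, 1.51, -0, 1.272, -0.115], TCP at [0.145, 0.582, 0.231] pointing down, gripper open.
Joint ranges: [-2.97, 2.97], [-1.01, 2.36], [0.21, 2.38], [-0.96, 4.11], [0.2, 2.71], [-2.98, 2.98]. Speed limits (rad/s): [2.39, 2.39, 3.14, 3.14, 3.14, 3.14].

INTERFACE

Orientations are given as a unit quaternion [w, x, y, z].
In Python, from station import get_state, snapshot, job_done, boxes_of, trace gives the robot as it stands.
- The arm moves only by the tool send_rows, never from a script. Its argument "moves" is a list that holds one entry, the list of rows, each a list of 5 numbers: the shift along the tool's x, y, z in cm, then the turn about the tool's z in degrees, then the opening, from 0 (shut) to 1 (fully open). A call has exactly 10 rows; each row is the pose to reach, as a shift and turn from the pose commanded when the call began, along the tool's axes at that moment; what a row does not reach only later rows make up. A row lasts 1/10 s, in which the tool goes at most 50 mm and 8.59 degrees, less where a joint would pass 70% of its speed; a pose out of reach is approached as far as the arm can. A call with a gripper value outside its range is refused whole. The fingers move at their own pace and stop on an object; the grip force is fixed at half the most. Time passes only in rows, so rows that repeat a pose let the fingers close, or fill a call up. It gives the time, the measured TCP pose, the force, the opening and the grip force at its end, in the units of the state.
- get_state(): the state, without advancing time (a new reading comes with each control period).
- snapshot(name): name is "scene" or "side" or "wrist"; returns a dict with "img" (400x640x3 uint8, red, green, blue), "K" (3x3 intrinsics, pixels), "cam_to_world" (4x4, takes a point from camera to world coordinates). Camera axes: x right, y down, z forward; pixel columns grow to the right and rows downward; lengths in m; the calibration is good to about 2 mm. A picture is of the moment at which its call begins. There is no depth.
- job_done(): hands the job in; it is judged then, once.
Trained networks look in the newest picture that a camera, given by its name, has taken for a name from the list of things; names that differ only in an ending like _2 or _b are one class to them, and where a whole thing is asked for, a point or a joint stands for the part that bears it (a point fixed in the world has none). Each returns a list of dicts, best first, with "confidence" (0 to 1); they miss things now and then, are a little off and sometimes report something else, mostly with a low value. They report only what shows in the picture. A call takes as long as a camera call. They do not tell look-alikes from the thing itself.
- boxes_of(camera, thing): "bbox" ([centre column, centre row, width, height] in pixels, round what is visible of it).
- trace(camera, thing): "region" (400x640 bool, what is visible of it) and "bbox" ([centre column, centre row, width, height] in pixels, round what is visible of it).
The state is a dict: "time_s": time; "joints": joint angles; "joint_velocities": joint speeds; "joint_efforts": joint torques, N m; "position": TCP position; "tool_rot": TCP orientation; "contact_force": force on the tool from outside, world axes, zero at the start; "torque": the same for the moment, N m; "gripper_width": opening from 0.0 (shut) to 1.0 (fully open); "grip_force": force on a finger pad.
Only numpy, scipy, OpenCV 4.12 (cv2) and the standard library are available. Lean on these libraries where they do the work, as an engineer would, in place of code of your own. Each camera call takes 0.05 s, during which the arm holds its last target. There are 200 camera calls.

## Working session

There is one attempt and no reset: what is moved stays moved. The work goes in short steps, Python scripts to look and compute and a tool call to move; the robot and the scene stay as the last step left them, time stands still between calls to the robot, and variables do not carry over. Pictures are saved under pics/ and viewed, at most 18 in all, crops included, and the job is handed in when it is done.

Besides the shell and the picture viewer there is one more tool, called by a JSON object that holds its "name" and its "arguments", one argument or row to a line. send_rows: Moves the arm, as the interface text tells. Its arguments: {"type":"object","properties":{"moves":{"type":"array"}},"required":["moves"]}

```bash
mkdir -p pics; ls
cat > h.py <<'E'
import numpy as np, cv2
from station import *
def snap(n,f=None):
    s=snapshot(n)
    if f: cv2.imwrite(f'pics/{f}.png',s['img'][:,:,::-1])
    return s
def ground(s,px,z):
    K=np.array(s['K']);T=np.array(s['cam_to_world'])
    d=T[:3,:3]@np.linalg.solve(K,[px[0],px[1],1.]);o=T[:3,3]
    return o+d*(z-o[2])/d[2]
def proj(s,p):
    T=np.linalg.inv(np.array(s['cam_to_world']));c=T[:3,:3]@np.array(p)+T[:3,3];u=np.array(s['K'])@c
    return u[:2]/u[2]
E
python3 - <<'E'
from h import *
st=get_state();print(st['position'],st['tool_rot'],st['time_s'])
for n in ('scene','side'):
    s=snap(n,n+'0');print(n,np.round(s['cam_to_world'],3).tolist(),np.round(s['K'],0).tolist())
    for t,z in (('bottle_small_centre',.045),('dish_small_centre',.008),('bench_timer_centre',.029),('marker_centre',.0055),('nest_bottle',.035),('nest_dish',.017),('nest_timer',.031),('bottle_large_centre',.049),('dish_large_centre',.008)):
        for b in boxes_of(n,t)[:3]:
            print(t,round(b['confidence'],2),np.round(b['bbox']),np.round(ground(s,b['bbox'][:2],z),3))
E
```

```text
pics
[0.14459412 0.58159382 0.23043175] [-2.16845928e-04  1.21576103e-01  9.92581666e-01 -9.17067628e-04] 0.0
scene [[0.865, -0.291, 0.408, -0.066], [-0.501, -0.507, 0.701, -1.117], [0.003, -0.811, -0.585, 0.981], [0.0, 0.0, 0.0, 1.0]] [[436.0, 0.0, 323.0], [0.0, 436.0, 197.0], [0.0, 0.0, 1.0]]
bottle_small_centre 0.71 [337. 274.  13.  32.] [ 0.428 -0.353  0.045]
bottle_small_centre 0.57 [289. 227.  17.   9.] [ 0.403 -0.086  0.045]
bottle_small_centre 0.36 [366. 265.  28.  20.] [ 0.523 -0.365  0.045]
dish_small_centre 0.54 [292. 222.  16.  12.] [ 0.441 -0.03   0.008]
bench_timer_centre 0.69 [324. 208.   5.  26.] [ 0.57  -0.035  0.029]
marker_centre 0.55 [343. 237.  12.  24.] [ 0.56  -0.182  0.005]
nest_bottle 0.63 [275. 174.  31.  16.] [0.508 0.249 0.035]
nest_dish 0.68 [266. 166.  26.  13.] [0.51  0.348 0.017]
nest_timer 0.68 [282. 193.  26.  21.] [0.477 0.119 0.031]
bottle_large_centre 0.83 [310. 241.  14.  32.] [ 0.429 -0.19   0.049]
bottle_large_centre 0.64 [271. 188.  60.  49.] [0.444 0.148 0.049]
dish_large_centre 0.93 [368. 265.  28.  15.] [ 0.552 -0.337  0.008]
dish_large_cen
[... 191 characters left out ...]
315.0], [0.0, 424.0, 197.0], [0.0, 0.0, 1.0]]
bottle_small_centre 0.75 [365. 154.  14.  16.] [ 0.425 -0.379  0.045]
dish_small_centre 0.68 [366. 213.  25.  14.] [ 0.43  -0.037  0.008]
bench_timer_centre 0.92 [282. 209.  11.  30.] [ 0.67  -0.009  0.029]
bench_timer_centre 0.71 [317. 209.  17.  29.] [ 0.57  -0.017  0.029]
bench_timer_centre 0.4 [289. 146.   5.  12.] [ 0.715 -0.492  0.029]
nest_bottle 0.8 [335. 268.  49.  35.] [0.507 0.254 0.035]
nest_dish 0.75 [324. 301.  54.  37.] [0.527 0.345 0.017]
nest_timer 0.84 [349. 244.  43.  32.] [0.477 0.154 0.031]
bottle_large_centre 0.91 [366. 177.  20.  35.] [ 0.429 -0.186  0.049]
dish_large_centre 0.52 [331. 169.  23.  13.] [ 0.546 -0.335  0.008]
```

Run:
```python
import cv2
for n,(a,b,c,d) in (('scene0',(130,330,220,420)),('side0',(120,340,220,480))):
    i=cv2.imread(f'pics/{n}.png')[a:b,c:d];i=cv2.resize(i,None,fx=3,fy=3,interpolation=cv2.INTER_CUBIC);i=i[:600,:800];cv2.imwrite(f'pics/{n}c.png',i);print(i.shape)
```

```text
(600, 600, 3)
(600, 780, 3)
```

View pics/scene0c.png

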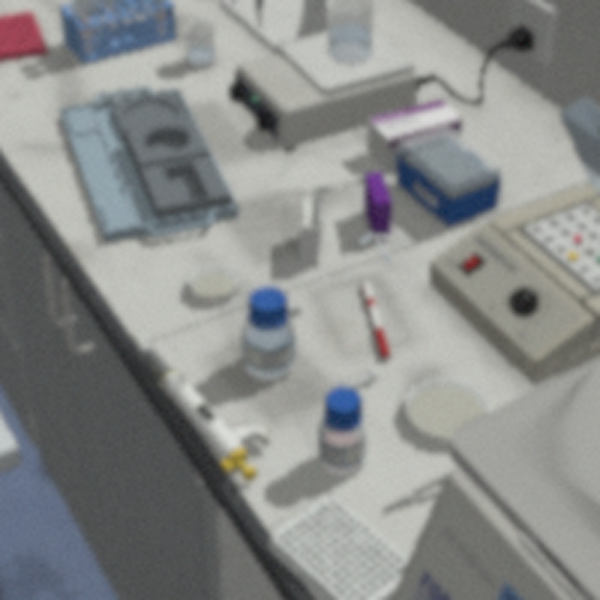

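View pics/side0c.png

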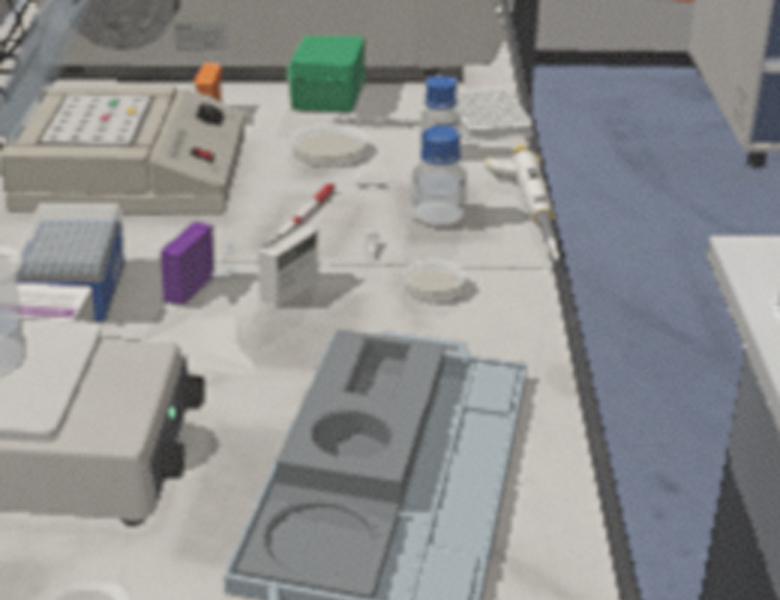

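The scene view shows the tray at the upper left, crop (150,165). The timer is at crop (300,235), with the purple look-alike next to it. The small dish is at (210,288), the large bottle at (268,335), the small bottle at (342,430) and the marker at (375,320). In the side view, the nests from the robot's right to left are slot, deep pocket, shallow pocket, with the trough on the robot side.

```bash
cat >> h.py <<'E'
def plan(xyz,phi=None):
    """shift cm in tool axes + turn deg so tool y points along world angle phi (deg, mod 180)"""
    st=get_state();q=st['tool_rot']
    from scipy.spatial.transform import Rotation as R
    M=R.from_quat([q[1],q[2],q[3],q[0]]).as_matrix()
    d=M.T@(np.array(xyz)-np.array(st['position']))*100
    cur=np.degrees(np.arctan2(M[1,1],M[0,1]))
    t=0 if phi is None else -((phi-cur+90)%180-90)
    print('shift',np.round(d,2),'turn',round(t,1),'cur phi',round(cur,1),'j6',round(st['joints'][5],2),'t',round(st['time_s'],1),'pos',np.round(st['position'],4),'w',round(st['gripper_width'],3))
E
python3 - <<'E'
from h import *
plan([.45,.22,.40])
s=snap('wrist');print(np.round(s['cam_to_world'],3).tolist(),np.array(s['K']).round().tolist())
E
```

```text
shift [-38.36 -27.79 -16.87] turn 0 cur phi 76.0 j6 -0.12 t 1.0 pos [0.1448 0.5822 0.2313] w 1.0
[[0.242, 0.927, 0.287, 0.071], [0.97, -0.231, -0.072, 0.601], [-0.0, 0.296, -0.955, 0.374], [0.0, 0.0, 0.0, 1.0]] [[294.0, 0.0, 319.0], [0.0, 294.0, 200.0], [0.0, 0.0, 1.0]]
```

{"name": "send_rows", "arguments": {
  "moves": [
    [[-3,-2,-4,0,1],[-7,-5,-8,0,1],[-11,-8,-12,0,1],[-15,-11,-14,0,1],[-19,-14,-14,0,1],[-23,-17,-14,0,1],[-27,-20,-14,0,1],[-31,-23,-14,0,1],[-35,-26,-14,0,1],[-38,-28,-14,0,1]]
  ]
}}

```text
time_s: 2.05
position: [0.4351, 0.2305, 0.3716]
tool_rot: [0.0, 0.122, 0.993, 0.0]
contact_force: [1.1, 0.1, -0.3]
gripper_width: 1.0
grip_force: 0.0
```

Run:
```python
from h import *
s=snap('wrist','w1');plan([.45,.05,.37])
for t,z in (('nest_bottle',.035),('nest_dish',.017),('nest_timer',.031)):
    for b in trace('wrist',t)[:2]:
        print(t,round(b['confidence'],2),np.round(b['bbox']),np.round(ground(s,b['bbox'][:2],z),4))
        c=max(cv2.findContours(b['region'].astype(np.uint8),0,2)[0],key=cv2.contourArea);print(cv2.minAreaRect(c))
```

```text
shift [ -5.22 -16.72   0.24] turn 0 cur phi 75.8 j6 -0.99 t 2.1 pos [0.4405 0.2249 0.3714] w 0.998
nest_bottle 0.87 [331. 194.  61.  58.] [0.4993 0.2359 0.035 ]
((333.0298767089844, 192.65773010253906), (57.44068908691406, 56.214683532714844), 87.39744567871094)
nest_dish 0.64 [389. 188.  54.  59.] [0.5193 0.3353 0.017 ]
((388.5, 189.0), (54.0, 55.0), 90.0)
nest_dish 0.43 [132. 273.  65.  10.] [ 0.5652 -0.1717  0.017 ]
((130.97970581054688, 270.7150573730469), (68.54471588134766, 7.4386701583862305), 5.389311790466309)
nest_timer 0.96 [275. 193.  59.  62.] [0.4764 0.1428 0.031 ]
((275.801513671875, 195.57025146484375), (56.73345947265625, 56.844261169433594), 85.76361083984375)
nest_timer 0.4 [388. 189.  55.  56.] [0.5148 0.3319 0.031 ]
((388.0, 188.5), (55.0, 56.0), 90.0)
```

View pics/w1.png

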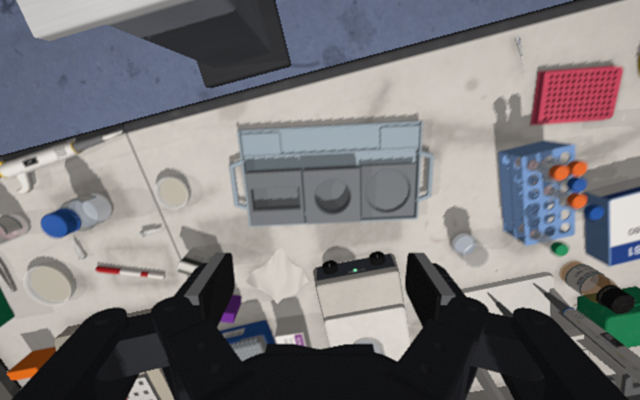

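The wrist view shows the tray with its nests at (276,197) slot, (333,195) deep pocket and (388,190) shallow pocket. The trough is above them at about (330,138). The small dish is at (172,190), the marker at (130,270) and the timer at about (200,262), partly hidden.

{"name": "send_rows", "arguments": {
  "moves": [
    [[0,-4,0,0,1],[0,-8,0,0,1],[-1,-12,0,0,1],[-2,-16,0,0,1],[-3,-20,0,0,1],[-3,-24,0,0,1],[-3,-28,0,0,1],[-3,-32,0,0,1],[-3,-34,0,0,1],[-3,-34,0,0,1]]
  ]
}}

```text
time_s: 3.25
position: [0.3809, -0.1054, 0.3714]
tool_rot: [0.0, 0.122, 0.992, -0.0]
contact_force: [-0.8, 0.3, -0.4]
gripper_width: 0.998
grip_force: 0.0
```

```bash
cat >> h.py <<'E'
def find(s,n,t,z,k=2):
    for b in trace(n,t)[:k]:
        c=max(cv2.findContours(b['region'].astype(np.uint8),0,2)[0],key=cv2.contourArea)
        g=np.array([ground(s,p,z)[:2] for p in c[:,0]]).astype(np.float32)
        r=cv2.minAreaRect(g*1000)
        print(t,round(b['confidence'],2),np.round(b['bbox']),'ctr',np.round(r[0],0),'size',np.round(r[1],0),'ang',round(r[2],0),'circ',np.round(cv2.minEnclosingCircle(g*1000)[0]))
E
python3 - <<'E'
from h import *
s=snap('wrist','w2');plan([.57,-.02,.3])
find(s,'wrist','dish_small_centre',.016);find(s,'wrist','bench_timer_centre',.058);find(s,'wrist','marker_centre',.008)
find(s,'wrist','bottle_small_centre',.045);find(s,'wrist','bottle_large_centre',.049);find(s,'wrist','dish_large_centre',.008)
E
```

```text
shift [-16.28  12.73   7.14] turn 0 cur phi 76.0 j6 -1.77 t 3.3 pos [ 0.3812 -0.1041  0.3713] w 0.999
dish_small_centre 0.63 [367. 176.  35.  34.] ctr [433. -37.] size [59. 59.] ang 32.0 circ [433. -36.]
dish_small_centre 0.31 [474. 179.  69.  59.] ctr [487. 144.] size [108. 102.] ang 78.0 circ [487. 144.]
bench_timer_centre 0.83 [388. 249.  41.  32.] ctr [557. -29.] size [81. 42.] ang 56.0 circ [558. -28.]
bench_timer_centre 0.63 [396. 295.  33.  30.] ctr [650. -34.] size [77. 49.] ang 7.0 circ [649. -29.]
marker_centre 0.83 [303. 259.  64.   8.] ctr [ 565. -180.] size [130.  14.] ang 68.0 circ [ 567. -181.]
bottle_small_centre 0.86 [190. 217.  48.  40.] ctr [ 424. -346.] size [45. 90.] ang 28.0 circ [ 424. -346.]
bottle_large_centre 0.86 [280. 199.  35.  47.] ctr [ 427. -182.] size [56. 75.] ang 41.0 circ [ 426. -183.]
bottle_large_centre 0.73 [388. 250.  42.  33.] ctr [562. -27.] size [83. 44.] ang 56.0 circ [564. -27.]
dish_large_centre 0.89 [222. 271.  46.  42.] ctr [ 561. -310.] size [22. 77.] ang 75.0 circ [ 558. -320.]
```

View pics/w2.png

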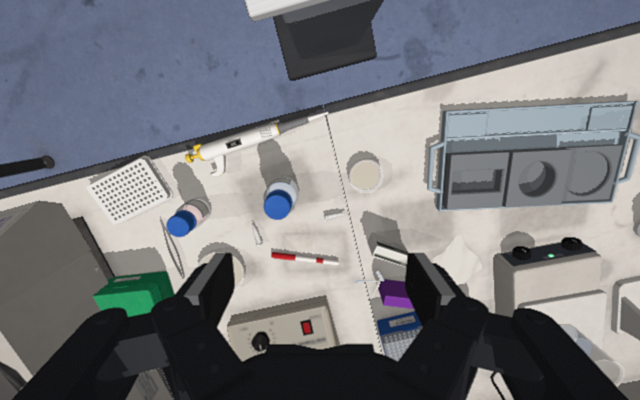

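The wrist view shows the small dish at (366,172) and the timer at (390,250). The marker is at (304,257) and the bottle caps are at (182,222) small and (278,205) large. I'll start with the dish, gripping across the row (φ≈-13°).

```bash
python3 -c "
from h import *
plan([.433,-.0365,.10],-13);plan([.433,-.0365,.001],-13)"
```

```text
shift [-3.39  7.75 27.13] turn 89.2 cur phi 76.2 j6 -1.77 t 3.6 pos [ 0.3815 -0.1036  0.3713] w 1.0
shift [-3.39  7.74 37.03] turn 89.2 cur phi 76.2 j6 -1.77 t 3.6 pos [ 0.3815 -0.1036  0.3713] w 1.0
```

{"name": "send_rows", "arguments": {
  "moves": [
    [[-1,2,3,9,1],[-2,4,6,18,1],[-3,6,9,27,1],[-3.4,7.7,12,36,1],[-3.4,7.7,15,44,1],[-3.4,7.7,18,53,1],[-3.4,7.7,21,62,1],[-3.4,7.7,23,71,1],[-3.4,7.7,24,80,1],[-3.4,7.7,24,89,1]]
  ]
}}

```text
time_s: 4.6
position: [0.4317, -0.0373, 0.1297]
tool_rot: [-0.001, 0.767, 0.641, -0.001]
contact_force: [-0.2, 0.2, -0.1]
gripper_width: 1.0
grip_force: 0.0
```

Run:
```python
from h import *
s=snap('wrist','w3');find(s,'wrist','dish_small_centre',.016)
plan([.433,-.0365,.001],-13)
```

```text
dish_small_centre 0.57 [323. 193.  71.  66.] ctr [434. -35.] size [62. 59.] ang 78.0 circ [435. -36.]
shift [1.100e-01 1.000e-02 1.299e+01] turn 3.1 cur phi -9.9 j6 -0.07 t 4.7 pos [ 0.4328 -0.0376  0.1309] w 1.0
```

View pics/w3.png

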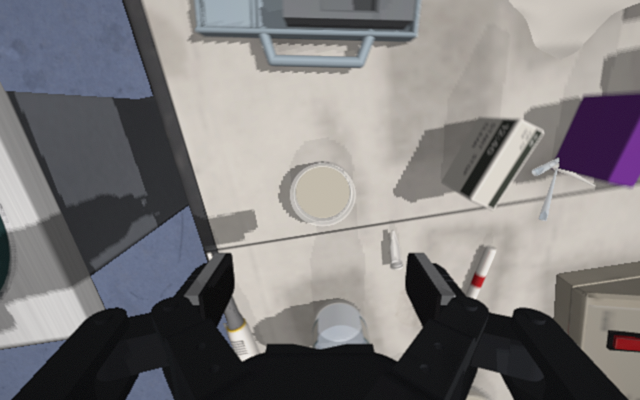

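The dish is at (323,193) and agrees with the earlier fix. The timer's top edge shows at (515,160). Descending onto the dish.

{"name": "send_rows", "arguments": {
  "moves": [
    [[0.1,0.1,4,3,1],[0.1,0.1,8,3,1],[0.1,0.1,11,3,1],[0.1,0.1,12.5,3,1],[0.1,0.1,12.9,3,1],[0.1,0.1,12.9,3,1],[0.1,0.1,12.9,3,0.5],[0.1,0.1,12.9,3,0.4],[0.1,0.1,12.9,3,0.3],[0.1,0.1,12.9,3,0.3]]
  ]
}}

```text
time_s: 5.7
position: [0.435, -0.0377, 0.0039]
tool_rot: [0.001, 0.782, 0.623, 0.001]
contact_force: [-1.5, 0.0, 12.3]
gripper_width: 0.67
grip_force: 61.0
```

{"name": "send_rows", "arguments": {
  "moves": [
    [[0,0,0,0,0.3],[0,0,0,0,0.3],[0,0,0,0,0.3],[0,0,0,0,0.3],[0,0,-1,0,0.3],[0,0,-3,0,0.3],[0,0,-6,0,0.3],[0,0,-10,0,0.3],[0,0,-12,0,0.3],[0,0,-12,0,0.3]]
  ]
}}

```text
time_s: 6.7
position: [0.4365, -0.0381, 0.126]
tool_rot: [0.003, 0.782, 0.623, 0.002]
contact_force: [-0.8, -0.1, -1.7]
gripper_width: 0.667
grip_force: 64.1
```

Run:
```python
from h import *
s=snap('wrist','w4');find(s,'wrist','dish_small_centre',.14)
plan([.519,.334,.12],-13)
```

```text
dish_small_centre 0.59 [321. 258. 119. 114.] ctr [437. -33.] size [62. 56.] ang 77.0 circ [437. -33.]
shift [38.11 -0.05  0.31] turn 0.1 cur phi -12.9 j6 -0.02 t 6.8 pos [ 0.4344 -0.0376  0.1231] w 0.67
```

View pics/w4.png

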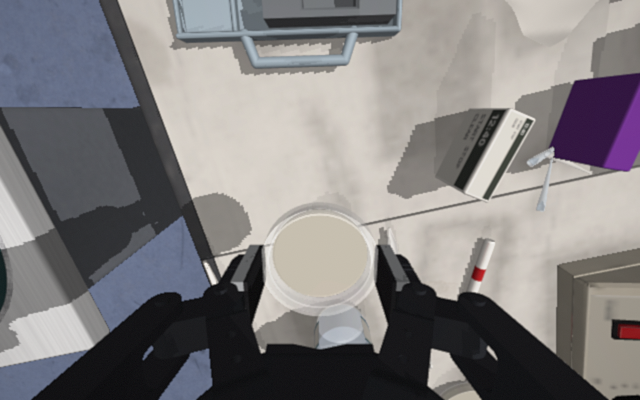

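The dish is held between the pads at (321,258). Carrying it to the shallow nest.

{"name": "send_rows", "arguments": {
  "moves": [
    [[3,0,-1,0,0.3],[7,0,-2,0,0.3],[11,0,-2,0,0.3],[15,0,-2,0,0.3],[19,0,-2,0,0.3],[23,0,-2,0,0.3],[27,0,-2,0,0.3],[31,0,-2,0,0.3],[35,0,-2,0,0.3],[37.7,0,-2,0,0.3]]
  ]
}}

```text
time_s: 7.8
position: [0.5177, 0.3322, 0.1404]
tool_rot: [-0.0, 0.782, 0.624, -0.001]
contact_force: [0.1, -0.5, -0.4]
gripper_width: 0.669
grip_force: 64.1
```

Run:
```python
from h import *
s=snap('wrist','w5');find(s,'wrist','dish_small_centre',.16);find(s,'wrist','nest_dish',.017,1);find(s,'wrist','nest_bottle',.035,1)
plan([.519,.334,.02],-13)
```

```text
nest_dish 0.68 [322. 182. 107.  93.] ctr [522. 339.] size [88. 94.] ang 79.0 circ [523. 339.]
nest_bottle 0.98 [326. 311.  92.  46.] ctr [498. 218.] size [53. 95.] ang 79.0 circ [499. 218.]
shift [ 0.5   0.12 12.04] turn 0.2 cur phi -12.8 j6 0.68 t 8.0 pos [0.517  0.3296 0.1404] w 0.664
```

View pics/w5.png

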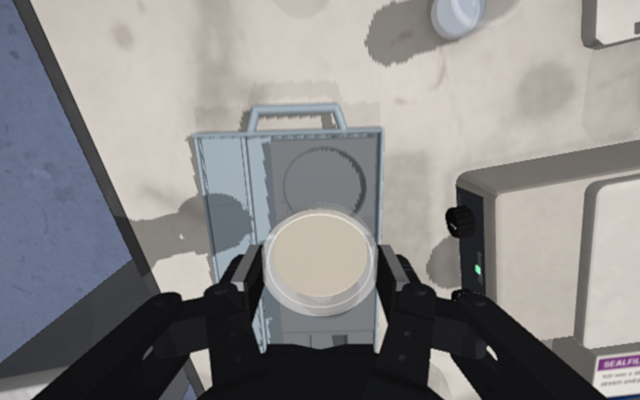

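The dish is held with its outer edge at columns 263–377 and rows 208–316. The pocket behind it has its left edge at 283, right edge at 366 and top at row 148.

Run:
```python
from h import *
s=snap('wrist')
for p in ((283,188),(366,188),(324,148)): print('pocket',ground(s,p,.017).round(4))
l,r,t=[ground(s,p,.017)[:2] for p in ((283,188),(366,188),(324,148))]
u=np.array([-np.sin(np.radians(-13)),np.cos(np.radians(-13))])
print('ctr from top',t-u*.038)
for z in (.14,.15,.16):
    g=[ground(s,p,z)[:2] for p in ((263,262),(377,262),(320,208),(320,316))]
    print(z,np.linalg.norm(g[0]-g[1]),np.linalg.norm(g[2]-g[3]),(g[0]+g[1])/2,(g[2]+g[3])/2)
plan([.519,.334,.02],-13)
```

```text
pocket [0.4844 0.343  0.017 ]
pocket [0.56   0.3258 0.017 ]
pocket [0.5299 0.3707 0.017 ]
ctr from top [0.52130523 0.33364293]
0.14 0.06202434872183329 0.06610422765402382 [0.51617916 0.32665947] [0.51574365 0.32468128]
0.15 0.05768261028186397 0.06147689545038989 [0.51742016 0.33209688] [0.51701513 0.33025717]
0.16 0.0533408718418945 0.05684956324675592 [0.51866115 0.3375343 ] [0.51828662 0.33583306]
shift [ 0.57  0.11 12.07] turn 0.1 cur phi -12.9 j6 0.68 t 8.1 pos [0.517  0.3289 0.1407] w 0.668
```

{"name": "send_rows", "arguments": {
  "moves": [
    [[0.5,0.3,3,0,0.3],[0.5,0.3,6,0,0.3],[0.5,0.3,9,0,0.3],[0.5,0.3,11,0,0.3],[0.5,0.3,11.6,0,0.3],[0.5,0.3,11.9,0,0.3],[0.5,0.3,12.1,0,0.3],[0.5,0.3,12.2,0,0.3],[0.5,0.3,12.3,0,0.3],[0.5,0.3,12.3,0,0.3]]
  ]
}}

```text
time_s: 9.05
position: [0.5227, 0.3344, 0.0199]
tool_rot: [0.0, 0.782, 0.623, 0.0]
contact_force: [0.2, -0.3, -0.6]
gripper_width: 0.665
grip_force: 64.1
```

{"name": "send_rows", "arguments": {
  "moves": [
    [[0,0,0.1,0,0.3],[0,0,0.2,0,0.3],[0,0,0.2,0,0.3],[0,0,0.2,0,0.3],[0,0,0.2,0,0.3],[0,0,0.2,0,0.3],[0,0,0.2,0,0.3],[0,0,0.2,0,0.3],[0,0,0.2,0,0.3],[0,0,0.2,0,0.3]]
  ]
}}

```text
time_s: 10.05
position: [0.5224, 0.3341, 0.0172]
tool_rot: [0.0, 0.782, 0.623, -0.0]
contact_force: [-0.5, 0.6, -0.6]
gripper_width: 0.665
grip_force: 64.1
```

{"name": "send_rows", "arguments": {
  "moves": [
    [[0,0,0.1,0,0.3],[0,0,0.2,0,0.3],[0,0,0.3,0,0.3],[0,0,0.3,0,0.3],[0,0,0.3,0,0.3],[0,0,0.3,0,0.3],[0,0,0.3,0,0.3],[0,0,0.3,0,0.3],[0,0,0.3,0,0.3],[0,0,0.3,0,0.3]]
  ]
}}

```text
time_s: 11.05
position: [0.5224, 0.3342, 0.015]
tool_rot: [0.0, 0.782, 0.623, 0.0]
contact_force: [-1.4, -0.5, 7.7]
gripper_width: 0.67
grip_force: 65.0
```

{"name": "send_rows", "arguments": {
  "moves": [
    [[0,0,0,0,0.8],[0,0,0,0,0.85],[0,0,0,0,0.9],[0,0,0,0,0.9],[0,0,0,0,0.9],[0,0,-2,0,0.9],[0,0,-5,0,0.9],[0,0,-9,0,0.9],[0,0,-13,0,0.9],[0,0,-13,0,0.9]]
  ]
}}

```text
time_s: 12.05
position: [0.5261, 0.3361, 0.1502]
tool_rot: [0.001, 0.782, 0.623, 0.005]
contact_force: [1.6, 0.5, 0.8]
gripper_width: 0.897
grip_force: 0.0
```

Run:
```python
from h import *
s=snap('wrist','w6');find(s,'wrist','dish_small_centre',.027);find(s,'wrist','nest_dish',.017,1)
plan([.565,-.02,.20],-34)
```

```text
dish_small_centre 0.64 [317. 195.  66.  61.] ctr [523. 337.] size [60. 59.] ang 77.0 circ [522. 336.]
dish_small_centre 0.39 [320. 337.  84.  23.] ctr [490. 174.] size [23. 95.] ang 79.0 circ [491. 177.]
shift [-33.54  12.1   -5.59] turn 21.1 cur phi -12.9 j6 0.68 t 12.2 pos [0.522 0.334 0.144] w 0.9
```

View pics/w6.png

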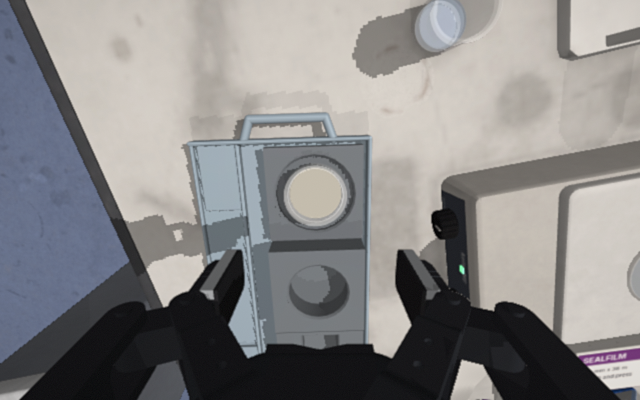

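The dish sits in its pocket at (316,192). Next the timer.

{"name": "send_rows", "arguments": {
  "moves": [
    [[-3,0,-3,0,0.9],[-7,1,-5,0,0.9],[-11,2,-5,0,0.9],[-15,4,-5,3,0.9],[-19,6,-5,6,0.9],[-23,8,-5,9,0.9],[-27,10,-5,12,0.9],[-31,12,-5,16,0.9],[-34,12,-5,20,0.9],[-34,12,-5,21,0.9]]
  ]
}}

```text
time_s: 13.2
position: [0.5618, -0.0275, 0.1922]
tool_rot: [-0.001, 0.884, 0.468, -0.002]
contact_force: [0.1, 0.2, -0.6]
gripper_width: 0.901
grip_force: 0.0
```

Run:
```python
from h import *
s=snap('wrist','w7');find(s,'wrist','bench_timer_centre',.058)
plan([.565,-.02,.20],-34)
```

```text
bench_timer_centre 0.8 [328. 177.  24.  71.] ctr [574. -22.] size [71. 23.] ang 57.0 circ [574. -22.]
bench_timer_centre 0.76 [405. 122.  45.  78.] ctr [663. -21.] size [65. 33.] ang 68.0 circ [663. -21.]
shift [ 0.51 -0.   -0.74] turn -0.0 cur phi -34.0 j6 0.43 t 13.3 pos [ 0.5621 -0.0242  0.1926] w 0.901
```

View pics/w7.png

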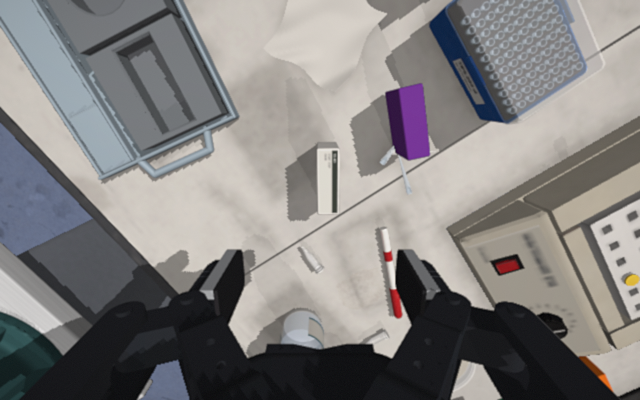

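The timer's top strip spans columns 318–338 and rows 152–213, nearly lined up with the fingers. The purple look-alike is to the right at (405,122).

Run:
```python
from h import *
s=snap('wrist')
g=[ground(s,p,.058)[:2] for p in ((318,213),(338,213),(318,152),(340,153))]
c=np.mean(g,0);print(np.round(g,4),c,np.linalg.norm(g[2]-g[0]),np.linalg.norm(g[1]-g[0]),np.degrees(np.arctan2(*(g[2]-g[0])[::-1])),np.degrees(np.arctan2(*(g[3]-g[1])[::-1])))
plan([*c,.024],-33.5)
```

```text
[[ 0.5471 -0.0419]
 [ 0.5637 -0.0531]
 [ 0.5812  0.0084]
 [ 0.5978 -0.0039]] [ 0.57244213 -0.02263401] 0.060722968924323384 0.019982393564138078 55.890833156144836 55.245249700484486
shift [ 0.64  0.83 16.89] turn -0.4 cur phi -33.9 j6 0.43 t 13.3 pos [ 0.5624 -0.0235  0.1929] w 0.901
```

{"name": "send_rows", "arguments": {
  "moves": [
    [[0.3,0.4,1,0,0.6],[0.6,0.8,3,0,0.6],[0.6,0.8,6,0,0.6],[0.6,0.8,9,0,0.6],[0.6,0.8,12,0,0.6],[0.6,0.8,15,0,0.6],[0.6,0.8,16.5,0,0.6],[0.6,0.8,16.7,0,0.6],[0.6,0.8,16.7,0,0.6],[0.6,0.8,16.7,0,0.6]]
  ]
}}

```text
time_s: 14.35
position: [0.5742, -0.0231, 0.028]
tool_rot: [0.0, 0.882, 0.471, 0.001]
contact_force: [0.6, 0.2, -0.2]
gripper_width: 0.598
grip_force: 0.0
```

{"name": "send_rows", "arguments": {
  "moves": [
    [[0,0,0,0,0.45],[0,0,0,0,0.35],[0,0,0,0,0.2],[0,0,0,0,0.1],[0,0,0,0,0.1],[0,0,0,0,0.1],[0,0,0,0,0.1],[0,0,-1,0,0.1],[0,0,-3,0,0.1],[0,0,-5,0,0.1]]
  ]
}}

```text
time_s: 15.35
position: [0.5726, -0.0235, 0.0779]
tool_rot: [-0.0, 0.883, 0.47, -0.001]
contact_force: [-0.2, 0.3, -0.0]
gripper_width: 0.247
grip_force: 59.0
```

Run:
```python
from h import *
plan([.4765,.143,.15],-13)
s=snap('wrist','w8');find(s,'wrist','bench_timer_centre',.058+.055,1);find(s,'wrist','nest_timer',.031,1)
```

```text
shift [  8.45 -17.28  -7.2 ] turn -20.9 cur phi -33.9 j6 0.43 t 15.3 pos [ 0.5726 -0.0235  0.0779] w 0.247
bench_timer_centre 0.9 [446. 150.  76. 121.] ctr [645.   1.] size [44. 25.] ang 68.0 circ [645.   1.]
nest_timer 0.79 [ 85.  92. 169. 185.] ctr [489. 140.] size [ 98. 106.] ang 79.0 circ [488. 130.]
```

{"name": "send_rows", "arguments": {
  "moves": [
    [[0,0,-3,0,0.1],[1,-2,-5,-3,0.1],[2,-5,-5,-6,0.1],[4,-8,-5,-9,0.1],[5.5,-11,-5,-12,0.1],[7,-14,-5,-15,0.1],[8,-16,-5,-18,0.1],[8.4,-17.3,-5,-21,0.1],[8.4,-17.3,-5,-21,0.1],[8.4,-17.3,-5,-21,0.1]]
  ]
}}

```text
time_s: 16.5
position: [0.4769, 0.1422, 0.127]
tool_rot: [0.0, 0.782, 0.623, -0.0]
contact_force: [0.1, -0.9, -1.3]
gripper_width: 0.248
grip_force: 58.9
```

Run:
```python
from h import *
plan([.4765,.143,.04],-13)
s=snap('wrist','w8')
find(s,'wrist','nest_timer',.031,1);find(s,'wrist','bench_timer_centre',.16,1);find(s,'wrist','nest_bottle',.035,1)
```

```text
shift [ 0.07 -0.05  8.7 ] turn 0.1 cur phi -12.9 j6 0.38 t 16.5 pos [0.4769 0.1422 0.127 ] w 0.248
nest_timer 0.83 [327. 194. 118. 114.] ctr [484. 144.] size [97. 95.] ang 79.0 circ [484. 143.]
bench_timer_centre 0.72 [318. 268.  51. 160.] ctr [478. 151.] size [76. 21.] ang 77.0 circ [478. 151.]
nest_bottle 0.72 [323.  74. 134. 142.] ctr [503. 239.] size [95. 95.] ang 79.0 circ [503. 238.]
```

View pics/w8.png

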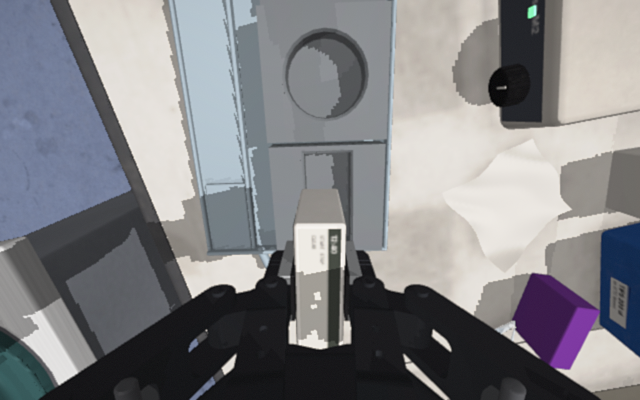

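The timer is held at (320,230). The slot's far end shows at row 152, columns 304–352, and the deep pocket is at (327,74).

Run:
```python
from h import *
s=snap('wrist')
l,r=[ground(s,p,.031)[:2] for p in ((304,153),(352,153))]
print('slot',l,r,np.linalg.norm(r-l),np.degrees(np.arctan2(*(r-l)[::-1])))
for a in (77.4,79): print(a,(l+r)/2-.041*np.array([np.cos(np.radians(a)),np.sin(np.radians(a))]))
g=[ground(s,p,.035)[:2] for p in ((286,74),(368,74),(327,29),(327,119))]
print('pocket',(g[0]+g[1])/2,(g[2]+g[3])/2,np.linalg.norm(g[1]-g[0]),np.linalg.norm(g[3]-g[2]))
e=[ground(s,p,.031)[:2] for p in ((271,146),(385,146),(275,249),(384,249))];print('nestcorners',np.round(e,4),np.mean(e,0))
# timer top, TCP z .127 -> top ~ .158
t=[ground(s,p,.158)[:2] for p in ((296,223),(345,223),(296,345),(343,349))];print(np.round(t,4),np.mean(t,0))
```

```text
slot [0.4744342  0.18617608] [0.51227706 0.17741207] 0.03884443171255235 -13.039236047464504
77.4 [0.48441176 0.14178149]
79 [0.48553246 0.14154736]
pocket [0.50525943 0.23923105] [0.50497656 0.23797979] 0.060462518009932416 0.06142050674141059
nestcorners [[0.45   0.1976]
 [0.5392 0.1769]
 [0.4285 0.1089]
 [0.5236 0.0868]] [0.48532167 0.14254961]
[[0.4748 0.1753]
 [0.4943 0.1708]
 [0.4596 0.1158]
 [0.4806 0.1086]] [0.47731748 0.14262602]
```

{"name": "send_rows", "arguments": {
  "moves": [
    [[0.1,0.4,1,0,0.1],[0.1,0.75,3,0,0.1],[0.1,0.75,5,0,0.1],[0.1,0.75,6,0,0.1],[0.1,0.75,7,0,0.1],[0.1,0.75,7.8,0,0.1],[0.1,0.75,8.4,0,0.1],[0.1,0.75,8.7,0,0.1],[0.1,0.75,8.8,0,0.1],[0.1,0.75,8.8,0,0.1]]
  ]
}}

```text
time_s: 17.75
position: [0.4844, 0.142, 0.0395]
tool_rot: [0.0, 0.782, 0.623, 0.0]
contact_force: [-0.3, 0.4, 0.2]
gripper_width: 0.25
grip_force: 59.2
```

{"name": "send_rows", "arguments": {
  "moves": [
    [[0,0,0.1,0,0.1],[0,0,0.2,0,0.1],[0,0,0.2,0,0.1],[0,0,0.2,0,0.3],[0,0,0.2,0,0.5],[0,0,0.2,0,0.6],[0,0,0.2,0,0.6],[0,0,-1,0,0.6],[0,0,-4,0,0.6],[0,0,-8,0,0.6]]
  ]
}}

```text
time_s: 18.75
position: [0.4826, 0.1417, 0.1193]
tool_rot: [-0.001, 0.782, 0.623, -0.002]
contact_force: [1.1, -0.4, -0.0]
gripper_width: 0.6
grip_force: 0.0
```

{"name": "send_rows", "arguments": {
  "moves": [
    [[0,0,-5,0,0.6],[0,0,-8,0,0.6],[-1,1,-8,2,0.6],[-4,3,-8,4,0.6],[-8,5,-8,6,0.6],[-12,7,-8,8,0.6],[-16,9,-8,9,0.6],[-20,10,-8,9,0.6],[-24,10,-8,9,0.6],[-25,10,-8,9,0.6]]
  ]
}}

```text
time_s: 19.75
position: [0.5247, -0.1279, 0.1987]
tool_rot: [0.0, 0.83, 0.558, -0.001]
contact_force: [-0.2, -0.0, -0.5]
gripper_width: 0.597
grip_force: 0.0
```

Run:
```python
from h import *
s=snap('wrist','w9');find(s,'wrist','bench_timer_centre',.069,2);find(s,'wrist','marker_centre',.009)
plan([.566,-.18,.15],-22)
```

```text
marker_centre 0.71 [368. 202.  12. 106.] ctr [ 566. -180.] size [132.  15.] ang 70.0 circ [ 566. -180.]
shift [-3.65  5.89  4.88] turn -0.0 cur phi -22.0 j6 0.02 t 19.9 pos [ 0.5252 -0.1241  0.1989] w 0.599
```

View pics/w9.png

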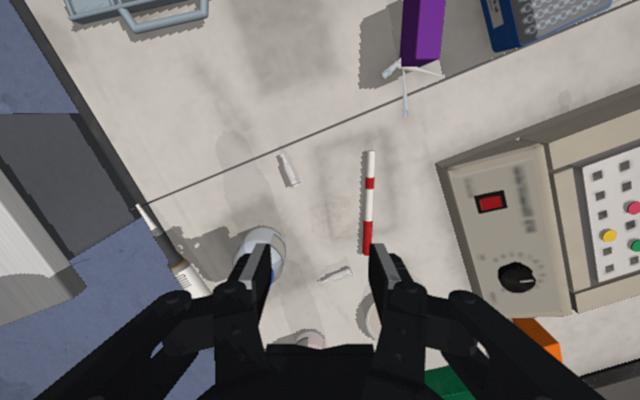

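The marker runs from (370,151) to (367,255).

{"name": "send_rows", "arguments": {
  "moves": [
    [[-1,1.5,2,0,0.5],[-2,3,5,0,0.5],[-3,4.5,8,0,0.5],[-3.7,5.9,11,-1,0.5],[-3.7,5.9,14,-1,0.4],[-3.7,5.9,16.5,-1,0.4],[-3.7,5.9,18.5,-1,0.4],[-3.7,5.9,19.2,-1,0.4],[-3.7,5.9,19.4,-1,0.4],[-3.7,5.9,19.4,-1,0.4]]
  ]
}}

```text
time_s: 20.9
position: [0.5673, -0.1797, 0.0058]
tool_rot: [0.0, 0.823, 0.567, 0.0]
contact_force: [0.3, -0.1, -0.2]
gripper_width: 0.401
grip_force: 0.0
```

{"name": "send_rows", "arguments": {
  "moves": [
    [[0,0,0,0,0.2],[0,0,0,0,0.1],[0,0,0,0,0],[0,0,0,0,0],[0,0,0,0,0],[0,0,0,0,0],[0,0,-1,0,0],[0,0,-4,0,0],[0,0,-8,0,0],[0,0,-12,0,0]]
  ]
}}

```text
time_s: 21.9
position: [0.5661, -0.1803, 0.127]
tool_rot: [-0.0, 0.824, 0.567, -0.0]
contact_force: [0.8, -0.7, -0.8]
gripper_width: 0.076
grip_force: 58.8
```

Run:
```python
from h import *
plan([.414,.257,.12],-11.5)
s=snap('wrist','w10');find(s,'wrist','marker_centre',.13);find(s,'wrist','marker_centre',.009,1)
```

```text
shift [ 35.42 -29.83   0.71] turn -9.4 cur phi -20.9 j6 -0.06 t 21.9 pos [ 0.5661 -0.1803  0.127 ] w 0.076
marker_centre 0.73 [321. 242.  18. 211.] ctr [ 567. -177.] size [123.  11.] ang 69.0 circ [ 566. -176.]
marker_centre 0.73 [321. 242.  18. 211.] ctr [ 544. -236.] size [229.  20.] ang 69.0 circ [ 542. -235.]
```

{"name": "send_rows", "arguments": {
  "moves": [
    [[2,-2,-2,0,0],[5,-5,-4,0,0],[8,-8,-5,-1,0],[11,-11,-5,-2,0],[14,-14,-5,-3,0],[17,-17,-5,-4,0],[20,-20,-5,-5,0],[23,-22,-5,-6,0],[26,-24,-5,-7,0],[29,-26,-5,-8,0]]
  ]
}}

```text
time_s: 23.05
position: [0.4257, 0.1844, 0.1745]
tool_rot: [-0.0, 0.782, 0.623, -0.001]
contact_force: [0.1, 0.0, -0.5]
gripper_width: 0.081
grip_force: 58.8
```

{"name": "send_rows", "arguments": {
  "moves": [
    [[3,-2,0,-1,0],[5,-3,0,-1,0],[5.9,-3.5,0,-1,0],[5.9,-3.5,1,-1,0],[5.9,-3.5,3,-1,0],[5.9,-3.5,5,-1,0],[5.9,-3.5,6,-1,0],[5.9,-3.5,6,-1,0],[5.9,-3.5,6,-1,0],[5.9,-3.5,6,-1,0]]
  ]
}}

```text
time_s: 24.05
position: [0.4071, 0.2486, 0.1159]
tool_rot: [0.0, 0.777, 0.63, 0.001]
contact_force: [-0.6, -0.5, -0.3]
gripper_width: 0.078
grip_force: 58.8
```

Run:
```python
from h import *
plan([.414,.257,.017],-11.5)
s=snap('wrist','w11');find(s,'wrist','marker_centre',.124,1);find(s,'wrist','bench_timer_centre',.069,1)
```

```text
shift [0.96 0.49 9.89] turn -0.4 cur phi -11.9 j6 0.61 t 24.1 pos [0.4071 0.2486 0.1159] w 0.078
marker_centre 0.68 [320. 241.  19. 216.] ctr [408. 255.] size [118.  10.] ang 78.0 circ [408. 255.]
bench_timer_centre 0.98 [611. 378.  58.  44.] ctr [620.  65.] size [48. 53.] ang 78.0 circ [623.  64.]
```

View pics/w11.png

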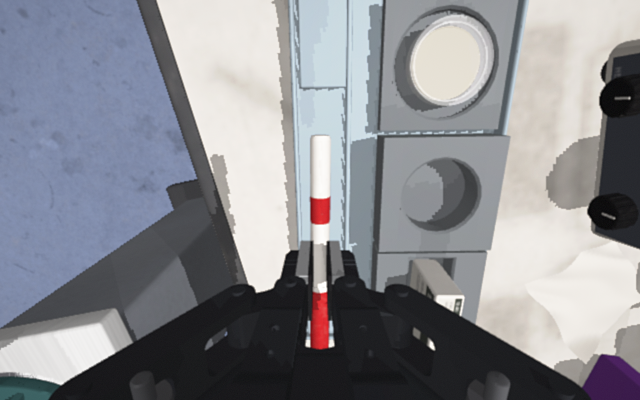

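The marker is held along the trough, with the trough's end line at row 87, columns 303–347. The timer stands in its slot at (437,295).

Run:
```python
from h import *
s=snap('wrist')
u=np.array([np.cos(np.radians(78.5)),np.sin(np.radians(78.5))])
l,r=[ground(s,p,.012)[:2] for p in ((302,87),(347,87))]
print(l,r,np.linalg.norm(r-l),(l+r)/2-.084*u)
g=[ground(s,p,.035)[:2] for p in ((401,192),(481,192),(441,156),(441,228))];print('pocket',(g[0]+g[1])/2,(g[2]+g[3])/2)
plan([*((l+r)/2-.084*u),.017],-11.5)
```

```text
[0.41257311 0.34276247] [0.44708497 0.33547051] 0.03527379572045761 [0.41308213 0.25680281]
pocket [0.5033853  0.24278246] [0.50328152 0.24167559]
shift [0.9  0.44 9.89] turn -0.4 cur phi -11.9 j6 0.61 t 24.2 pos [0.4068 0.2488 0.1159] w 0.079
```

{"name": "send_rows", "arguments": {
  "moves": [
    [[0.5,0.3,1,0,0],[0.9,0.45,3,0,0],[0.9,0.45,5.5,0,0],[0.9,0.45,7.5,0,0],[0.9,0.45,8.8,0,0],[0.9,0.45,9.4,0,0],[0.9,0.45,9.7,0,0],[0.9,0.45,9.85,0,0],[0.9,0.45,9.85,0,0],[0.9,0.45,9.85,0,0]]
  ]
}}

```text
time_s: 25.25
position: [0.4131, 0.2567, 0.0173]
tool_rot: [0.0, 0.777, 0.63, 0.001]
contact_force: [-0.2, 0.3, 0.3]
gripper_width: 0.082
grip_force: 58.8
```

{"name": "send_rows", "arguments": {
  "moves": [
    [[0,0,0,0,0.18],[0,0,0,0,0.22],[0,0,0,0,0.22],[0,0,0,0,0.22],[0,0,-1,0,0.25],[0,0,-3,0,0.5],[0,0,-7,0,0.9],[0,0,-11,0,0.9],[0,0,-15,0,0.9],[0,0,-18,0,0.9]]
  ]
}}

```text
time_s: 26.25
position: [0.413, 0.2567, 0.2]
tool_rot: [0.0, 0.777, 0.63, 0.001]
contact_force: [0.6, 1.1, 0.4]
gripper_width: 0.902
grip_force: 0.0
```

Run:
```python
from h import *
s=snap('wrist','w12');find(s,'wrist','marker_centre',.018,1)
plan([.427,-.36,.2],-13);print(proj(s,[.413,.257,.015]))
```

```text
marker_centre 0.58 [320. 179.   8. 111.] ctr [413. 256.] size [131.  12.] ang 78.0 circ [413. 256.]
shift [-6.022e+01  1.388e+01 -4.000e-02] turn 1.1 cur phi -11.9 j6 0.62 t 26.4 pos [0.4155 0.2578 0.2018] w 0.899
[319.29528236 179.42833276]
```

The marker lies in the trough, measured at (413, 256) mm. Now the bottle.

{"name": "send_rows", "arguments": {
  "moves": [
    [[-3,1,-2,0,0.9],[-7.5,2,-4,0,0.9],[-12,3,-4,0,0.9],[-16.5,4,-4,0,0.9],[-21,5,-4,0,0.9],[-25.5,6,-4,0,0.9],[-30,7,-4,0,0.9],[-34.5,8,-4,0,0.9],[-39,9,-4,0,0.9],[-43.5,10,-4,0,0.9]]
  ]
}}

```text
time_s: 27.35
position: [0.4198, -0.1913, 0.2365]
tool_rot: [-0.0, 0.777, 0.63, -0.0]
contact_force: [1.8, 0.3, -0.2]
gripper_width: 0.899
grip_force: 0.0
```

{"name": "send_rows", "arguments": {
  "moves": [
    [[-4,1,0,0,0.9],[-8,2,0,0,0.9],[-11,2.7,0,0,0.9],[-14,3.4,0,0,0.9],[-16,3.8,0,0,0.9],[-16.7,3.9,0,0,0.9],[-16.7,3.9,0,0,0.9],[-16.7,3.9,0,0,0.9],[-16.7,3.9,0,0,0.9],[-16.7,3.9,0,0,0.9]]
  ]
}}

```text
time_s: 28.35
position: [0.4245, -0.36, 0.237]
tool_rot: [-0.0, 0.776, 0.63, 0.0]
contact_force: [-0.8, -0.1, 0.3]
gripper_width: 0.895
grip_force: 0.0
```

Run:
```python
from h import *
s=snap('wrist','w13');find(s,'wrist','bottle_small_centre',.09,2);find(s,'wrist','bottle_large_centre',.049,1)
plan([.427,-.36,.2],-13);print(proj(s,[.427,-.36,.09]),proj(s,[.427,-.36,0]))
```

```text
bottle_small_centre 0.81 [313. 166.  40.  47.] ctr [ 424. -336.] size [48. 39.] ang 53.0 circ [ 424. -337.]
bottle_large_centre 0.92 [284.  24.  63.  48.] ctr [ 423. -198.] size [39. 57.] ang 78.0 circ [ 424. -192.]
shift [0.11 0.23 3.7 ] turn 1.1 cur phi -11.9 j6 -0.62 t 28.5 pos [ 0.4245 -0.3606  0.237 ] w 0.903
[322.2637986  187.40320382] [321.61320551 169.9977009 ]
```

View pics/w13.png

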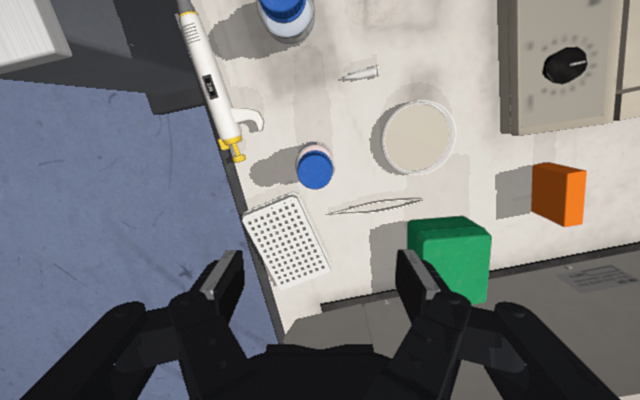

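The small bottle's cap is at (315,170), the large bottle at (285,15) and the large dish at (417,137). The rack and pipette lie to the left, clear of a 0.75 opening.

Run:
```python
from h import *
s=snap('wrist')
for p in ((315,169),(315,171)): print(ground(s,p,.09))
g=ground(s,(315,170),.09);print(proj(s,[g[0],g[1],0]))
plan([g[0],g[1],.026],-12)
```

```text
[ 0.42382833 -0.34062441  0.09      ]
[ 0.4234022  -0.34260387  0.09      ]
[315.97002429 156.27207272]
shift [ 1.86 -0.48 21.09] turn 0.1 cur phi -11.9 j6 -0.62 t 28.6 pos [ 0.4245 -0.3608  0.2369] w 0.9
```

{"name": "send_rows", "arguments": {
  "moves": [
    [[1,-0.2,2,0,0.75],[1.8,-0.5,5,0,0.75],[1.8,-0.5,8,0,0.75],[1.8,-0.5,9.5,0,0.75],[1.8,-0.5,10,0,0.75],[1.8,-0.5,10,0,0.75],[1.8,-0.5,10,0,0.75],[1.8,-0.5,10,0,0.75],[1.8,-0.5,10,0,0.75],[1.8,-0.5,10,0,0.75]]
  ]
}}

```text
time_s: 29.55
position: [0.4235, -0.3429, 0.1374]
tool_rot: [0.001, 0.777, 0.63, 0.0]
contact_force: [-0.1, -0.4, -0.7]
gripper_width: 0.748
grip_force: 0.0
```

Run:
```python
from h import *
s=snap('wrist','w14');print(s['img'].shape)
i=cv2.cvtColor(s['img'],cv2.COLOR_RGB2HSV);m=cv2.inRange(i,(105,150,60),(125,255,255));
n,l,st,c=cv2.connectedComponentsWithStats(m)
for k in np.argsort(-st[1:,4])[:4]+1: print(st[k],c[k],ground(s,c[k],.083)[:2])
for b in boxes_of('wrist','bottle_small_centre')[:2]: print(b)
print(proj(s,[.4236,-.3416,.09]))
plan([.4236,-.3416,.026],-12)
```

```text
(400, 640, 3)
[ 294  190   50   57 2255] [318.55875831 218.08691796] [ 0.42292965 -0.34068765]
[253   0  38   7 191] [271.78010471   2.42408377] [ 0.4241025  -0.20458356]
{'bbox': [319.6, 208.3, 59.7, 79.3], 'confidence': 0.66}
[319.76474416 222.68211993]
shift [ 0.12 -0.   11.12] turn 0.1 cur phi -11.9 j6 -0.6 t 29.6 pos [ 0.4233 -0.3427  0.1372] w 0.747
```

View pics/w14.png

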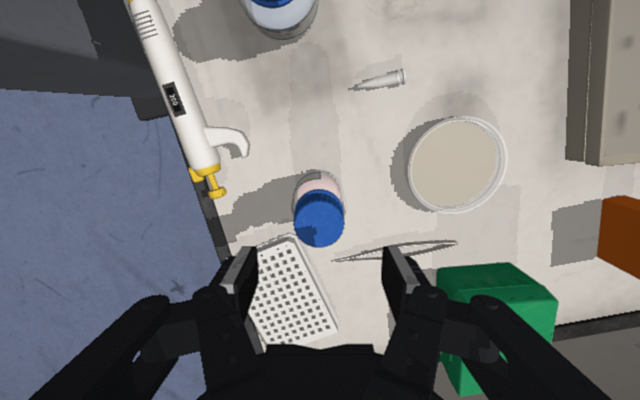

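The cap's top is centred at (319,221), as predicted, so I'm descending.

{"name": "send_rows", "arguments": {
  "moves": [
    [[0.1,0,2,0,0.75],[0.1,0,4.5,0,0.75],[0.1,0,7,0,0.75],[0.1,0,9,0,0.75],[0.1,0,10.5,0,0.75],[0.1,0,11.1,0,0.75],[0.1,0,11.1,0,0.75],[0.1,0,11.1,0,0.6],[0.1,0,11.1,0,0.5],[0.1,0,11.1,0,0.4]]
  ]
}}

```text
time_s: 30.65
position: [0.4239, -0.3421, 0.027]
tool_rot: [0.001, 0.777, 0.63, -0.0]
contact_force: [-1.0, 0.6, 5.9]
gripper_width: 0.509
grip_force: 60.8
```

{"name": "send_rows", "arguments": {
  "moves": [
    [[0,0,0,0,0.35],[0,0,0,0,0.3],[0,0,0,0,0.3],[0,0,0,0,0.3],[0,0,-0.5,0,0.3],[0,0,-1.5,0,0.3],[0,0,-3,0,0.3],[0,0,-6,0,0.3],[0,0,-9,0,0.3],[0,0,-12,0,0.3]]
  ]
}}

```text
time_s: 31.65
position: [0.4233, -0.3414, 0.1476]
tool_rot: [0.0, 0.777, 0.63, -0.0]
contact_force: [0.2, -0.0, -1.8]
gripper_width: 0.507
grip_force: 61.3
```

{"name": "send_rows", "arguments": {
  "moves": [
    [[0,0,-4,0,0.3],[0,0,-8,0,0.3],[0,0,-10,0,0.3],[0,0,-10,0,0.3],[0,0,-10,0,0.3],[0,0,-10,0,0.3],[0,0,-10,0,0.3],[0,0,-10,0,0.3],[0,0,-10,0,0.3],[0,0,-10,0,0.3]]
  ]
}}

```text
time_s: 32.65
position: [0.4233, -0.3415, 0.2453]
tool_rot: [-0.0, 0.777, 0.63, -0.0]
contact_force: [0.7, 0.2, -0.9]
gripper_width: 0.509
grip_force: 61.4
```

Run:
```python
from h import *
s=snap('wrist');i=cv2.cvtColor(s['img'],cv2.COLOR_RGB2HSV);m=cv2.inRange(i,(105,150,60),(125,255,255));
n,l,st,c=cv2.connectedComponentsWithStats(m)
z=get_state()['position'][2]
for k in np.argsort(-st[1:,4])[:2]+1: print(st[k],c[k],ground(s,c[k],z-.026+.085)[:2])
plan([.5045,.239,z],-12)
```

```text
[ 268  262  104   88 6992] [319.4562357  308.14344966] [ 0.42551473 -0.32903583]
[ 265    0   46   46 1763] [287.93703914  20.25241066] [ 0.4353573  -0.24440281]
shift [ 5.848e+01 -4.050e+00  1.000e-02] turn 0.1 cur phi -11.9 j6 -0.6 t 32.7 pos [ 0.4234 -0.3415  0.2455] w 0.509
```

{"name": "send_rows", "arguments": {
  "moves": [
    [[1,0,0,0,0.3],[3,0,0,0,0.3],[6,0,0,0,0.3],[10,0,0,0,0.3],[14,-1,0,0,0.3],[18,-1,0,0,0.3],[22,-1,0,0,0.3],[26,-2,0,0,0.3],[30,-2,0,0,0.3],[34,-2,0,0,0.3]]
  ]
}}

```text
time_s: 33.7
position: [0.4736, -0.0025, 0.246]
tool_rot: [0.0, 0.777, 0.63, 0.0]
contact_force: [1.1, 0.7, -1.4]
gripper_width: 0.512
grip_force: 61.4
```

{"name": "send_rows", "arguments": {
  "moves": [
    [[4,0,0,0,0.3],[8,-1,0,0,0.3],[12,-1.5,0,0,0.3],[16,-2,0,0,0.3],[20,-2,0,0,0.3],[23,-2,2,0,0.3],[24.4,-2,5,0,0.3],[24.4,-2,8,0,0.3],[24.4,-2,10,0,0.3],[24.4,-2,10,0,0.3]]
  ]
}}

```text
time_s: 34.7
position: [0.5018, 0.238, 0.143]
tool_rot: [-0.001, 0.776, 0.63, -0.003]
contact_force: [-0.9, 0.2, -1.3]
gripper_width: 0.51
grip_force: 61.4
```

Run:
```python
from h import *
s=snap('wrist','w15');find(s,'wrist','nest_bottle',.035,1)
plan([.5045,.239,.038],-12)
for n in ('side','scene'):
    q=snap(n); print(n)
    find(q,n,'bottle_small_centre',get_state()['position'][2]-.026+.045,1)
```

```text
nest_bottle 0.73 [321. 192. 111. 104.] ctr [503. 241.] size [94. 95.] ang 78.0 circ [503. 241.]
shift [ 6.00e-02 -1.00e-02  1.08e+01] turn 0.1 cur phi -11.9 j6 0.53 t 34.8 pos [0.5045 0.2384 0.146 ] w 0.512
side
bottle_small_centre 0.63 [336. 217.  20.  43.] ctr [505. 238.] size [ 42. 174.] ang 2.0 circ [507. 238.]
scene
bottle_small_centre 0.67 [276. 149.   8.  24.] ctr [509. 239.] size [181.  38.] ang 68.0 circ [506. 240.]
```

View pics/w15.png

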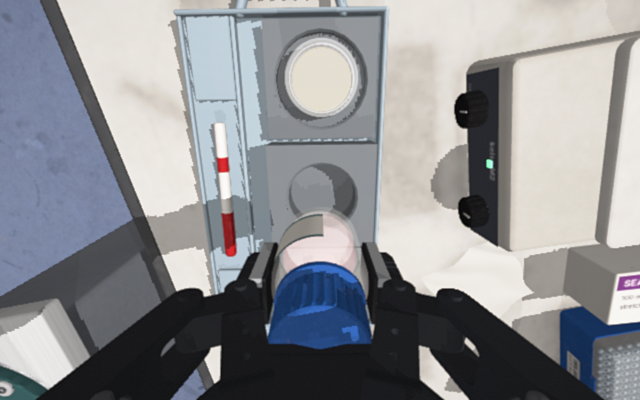

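The bottle is held upright. Below it the pocket is at (323,190), the dish is in its nest at (321,78) and the marker is in the trough at (225,190).

{"name": "send_rows", "arguments": {
  "moves": [
    [[0.15,0,1,0,0.3],[0.15,0,3,0,0.3],[0.15,0,5,0,0.3],[0.15,0,7,0,0.3],[0.15,0,8.5,0,0.3],[0.15,0,9.5,0,0.3],[0.15,0,10.2,0,0.3],[0.15,0,10.5,0,0.3],[0.15,0,10.7,0,0.3],[0.15,0,10.7,0,0.3]]
  ]
}}

```text
time_s: 36.0
position: [0.5054, 0.2397, 0.039]
tool_rot: [0.0, 0.777, 0.63, 0.0]
contact_force: [0.5, -0.1, -1.5]
gripper_width: 0.509
grip_force: 61.5
```

{"name": "send_rows", "arguments": {
  "moves": [
    [[0,0,0.1,0,0.3],[0,0,0.15,0,0.3],[0,0,0.15,0,0.3],[0,0,0.15,0,0.3],[0,0,0.15,0,0.3],[0,0,0.15,0,0.3],[0,0,0.15,0,0.3],[0,0,0.15,0,0.3],[0,0,0.15,0,0.3],[0,0,0.15,0,0.3]]
  ]
}}

```text
time_s: 37.0
position: [0.5056, 0.2397, 0.038]
tool_rot: [0.0, 0.777, 0.63, 0.001]
contact_force: [-0.1, 0.6, 5.9]
gripper_width: 0.513
grip_force: 62.2
```

Contact with the floor at 6 N. I'll open and go straight up.

{"name": "send_rows", "arguments": {
  "moves": [
    [[0,0,0,0,0.6],[0,0,0,0,0.7],[0,0,0,0,0.8],[0,0,0,0,0.85],[0,0,0,0,0.85],[0,0,-2,0,0.85],[0,0,-5,0,0.85],[0,0,-9,0,0.85],[0,0,-13,0,0.85],[0,0,-17,0,0.85]]
  ]
}}

```text
time_s: 38.0
position: [0.5047, 0.2394, 0.2087]
tool_rot: [-0.0, 0.777, 0.63, -0.0]
contact_force: [0.7, 0.2, 0.1]
gripper_width: 0.848
grip_force: 0.0
```

{"name": "send_rows", "arguments": {
  "moves": [
    [[0,0,-3,0,0.85],[-3,0,-6,0,0.85],[-6,0,-8,0,0.85],[-8,0,-8,0,0.85],[-8,0,-8,0,0.85],[-8,0,-8,0,0.85],[-8,0,-8,0,0.85],[-8,0,-8,0,0.85],[-8,0,-8,0,0.85],[-8,0,-8,0,0.85]]
  ]
}}

```text
time_s: 39.0
position: [0.4886, 0.1618, 0.2869]
tool_rot: [-0.0, 0.776, 0.63, -0.0]
contact_force: [-0.5, 0.4, 0.3]
gripper_width: 0.849
grip_force: 0.0
```

Run:
```python
from h import *
s=snap('wrist','w16');print(get_state()['position'])
find(s,'wrist','bottle_small_centre',.056,2);find(s,'wrist','bench_timer_centre',.069,1);find(s,'wrist','marker_centre',.018,1);find(s,'wrist','dish_small_centre',.027,1)
```

```text
[0.48858873 0.16164845 0.28698634]
bottle_small_centre 0.82 [320. 110.  42.  42.] ctr [505. 239.] size [47. 46.] ang 58.0 circ [505. 239.]
bench_timer_centre 0.72 [319. 187.  19.  55.] ctr [485. 144.] size [72. 22.] ang 78.0 circ [486. 144.]
marker_centre 0.77 [249. 109.   7. 101.] ctr [413. 255.] size [130.  13.] ang 77.0 circ [414. 255.]
dish_small_centre 0.82 [322.  25.  56.  51.] ctr [522. 331.] size [55. 60.] ang 78.0 circ [523. 334.]
```

View pics/w16.png

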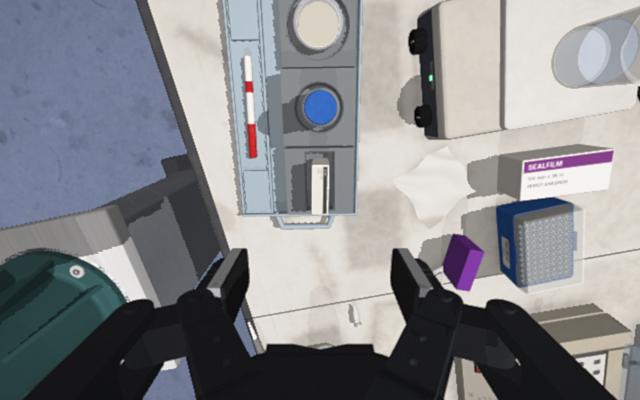

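All four items are in place: bottle (319,107), dish (320,22), timer (319,187) and marker (250,107).

```bash
python3 -c "
from station import *
print(job_done())"
```

```text
the job is handed in; nothing more can be done
None
```

I packed the kit tray and handed the job in at about 39 s: the small bottle, small dish, timer and marker each measured within about 5 mm of the centre of their places in the last picture, and the larger bottle and dish were never touched. The hand-in call did not report a verdict.

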